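Start a timed drying run at the balance

TASK

The wet stone in the dish on the balance pan is to be dried against the clock. With a fingertip, press the balance's tare key (the long bar) down and let it up, then the timer's clear key (the small round one), and then the timer's start key (the long bar), each lightly. Press no other key, do not touch the dish or its stone, do not lift the timer or push it out of place, and leave the other things on the bench as they stand.

Things in the scene. Friction and masses are not known exactly. Their poses are not given: they have to be found in the camera images.
- balance: white and grey top-pan balance fixed to the bench, 200 mm wide (y), 260 deep (x). Origin: centre of its underside; -x is the front, roughly facing the robot. Rear part (x -28 to 130 mm) 62 mm high, round steel pan 140 mm across, centre at x +50, top at 78 mm. Front panel slopes 8 degrees, from 43 mm at the front edge up to 57; three grey keys in a row at x -96, a display behind them
- tare_key_top (a point): top centre of the balance's tare key: a bar 50 mm long (y) by 18 mm, the right-hand key of the balance as seen from the robot, 57 mm above the bench, 9 mm above the panel. Site axes: y along the bar to the left, z out of the panel (8 degrees from vertical, towards the front). The point moves with the key
- unit_key_top (a point): top centre of the balance's unit key, 16 mm square, the middle one of the row, 72 mm from the tare key; same height and axes. Not to be pressed
- power_key_top (a point): top centre of the balance's power key, round, 20 mm diameter, the left-hand one, 120 mm from the tare key; same height and axes. Not to be pressed
- tare_key (a joint): stroke of the tare key along its point's -z, in m: 0 up, 0.006 at the bottom stop. A spring brings it back up; it starts to move at 1 N and is fully down at 7 N, against a firm stop. It counts as pressed beyond 0.002 (3 N). All six keys are alike in this
- unit_key (a joint): stroke of the unit key, 0 up, 0.006 down
- power_key (a joint): stroke of the power key, 0 up, 0.006 down
- timer: white and grey bench timer, loose, about 0.4 kg, 150 mm wide (y), 98 deep (x), left or right of the balance. Origin: centre of its underside, on the bench; -x is the front, roughly facing the robot. Its top slopes 10 degrees, from 27 mm at the front edge up to 44 at the back; three grey keys in a row at x -26 mm, a display behind them
- clear_key_top (a point): top centre of the timer's clear key: round, 18 mm diameter, the left-hand key of the timer as seen from the robot, 40 mm above the bench, 9 mm above the panel. Site axes: y along the row to the left, z out of the panel (10 degrees from vertical, towards the front). The point moves with the key
- memory_key_top (a point): top centre of the timer's memory key, 16 mm square, the middle one, 46 mm from the clear key and 52 mm from the start key (centres); same height and axes. Not to be pressed
- start_key_top (a point): top centre of the timer's start key: a bar 40 mm long (y) by 18 mm, the right-hand key of the timer as seen from the robot; same height and axes as the clear key. The point moves with the key
- clear_key (a joint): stroke of the clear key, 0 up, 0.006 down, pressed beyond 0.002, sprung
- memory_key (a joint): stroke of the memory key, 0 up, 0.006 down
- start_key (a joint): stroke of the start key, 0 up, 0.006 down, pressed beyond 0.002, sprung
- dish: white open dish, 80 mm across and 20 mm high, loose, near the middle of the balance pan. Origin: centre of its underside
- stone: grey pebble, 30 mm across and 16 mm high, loose in the dish. Origin: centre of its underside
- wash_bottle: yellow wash bottle with white cap and bent spout, 62 mm diameter, 185 mm high, standing loose between the balance and the timer, towards the far side. Origin: centre of its underside
- spatula: steel laboratory spatula, a 6 mm rod with flat ends, 185 mm long, lying loose on the bench between the balance and the timer, roughly along x. Origin: under its middle
- tube_rack: blue test-tube rack with three tubes, 60 x 180 mm (x, y), 125 mm high over the tubes, standing loose at the outer left or right of the work, its long side roughly along the robot's x. Origin: centre of its underside
- jar: brown jar with black lid, 60 mm diameter, 85 mm high, standing loose at the outer side opposite the rack. Origin: centre of its underside
Mind the look-alikes: they are no part of the job. Leave any turquoise look-alike of the timer alone.

How it is judged:
By the outcome, as a careful person would: the job done as asked, in the order asked, and still so for the second after the job is handed in, with the robot touching nothing.
It also fails if it takes over 59 s, if anything falls off the work surface, if the arm or the gripper's body presses on something with over 40 N, if the wrist force passes 120 N, or if a joint passes its speed limit or range.

ROBOT

A 6-joint arm with a two-finger parallel gripper is mounted at the origin on the work surface. World frame = base frame: x ahead of the robot, y to its left, z up, the work surface at z = 0. Lengths are in m, angles in degrees, forces in N, time in s.
With the tool pointing down it reaches from about 0.25 to 0.725 m from the base axis. Payload 9.7 kg.
Tool frame: the origin (TCP) lies between the finger pads; the fingertips stand 11 mm ahead of it and the grasp point (between the pads) lies 8 mm behind it; y points along the fingers, x is the direction in which the jaws open and shut, and the axes are right-handed (so a half turn about y gives the same grasp; the last joint's range is limited). The gripper opens to 85 mm and grips with 20 to 120 N. Pads are 22 mm wide; open, the fingers measure 114 mm over their backs; the gripper's body (76 mm by 85 mm) begins 54 mm behind the grasp point. The pads swing forward as they close: fully open they stand 13 mm farther back than shut.
Start: joints at [69.5, 4.979, 10.078, 95.1, 0, 90], TCP at [0.193, 0.515, 0.242] pointing down, gripper open.
Joint ranges: [-179.16, 179.16], [-48.56, 103.87], [-65.8, 70.77], [-126.05, 130.52], [-82.76, 87.17], [-180, 180]. Speed limits (degrees/s): [127.2, 127.2, 147.25, 180, 180, 180].

INTERFACE

Orientations are given as [roll, pitch, yaw] about the fixed x, y, z axes, in that order (R = Rz(yaw) Ry(pitch) Rx(roll)).
In Python, from workcell import bot, vision gives the robot as it stands. The module is installed in compiled form; this text tells all that it offers.
- The arm moves only by the shell command python3 -m crank 'ROWS' [OPENING] [FORCE]. ROWS is text: rows parted by semicolons, each of 6 numbers parted by spaces: the shift along the tool's x, y, z in m, then the turn, a rotation vector about the tool's x, y, z in rad. A call has 1 to 8 rows; each row is the pose to reach, as a shift and turn from the pose commanded when the call began, along the tool's axes at that moment; what a row does not reach only later rows make up. A row lasts 1/10 s, in which the tool goes at most 50 mm and 8.59 degrees, less where a joint would pass 70% of its speed; a pose out of reach is approached as far as the arm can. A call with a gripper value outside its range is refused whole. OPENING is the gripper's target within -1 to 1 (shut at 1, half-way at 0, fully open at -1), set as the call begins (- or left out, the last holds). The fingers move at their own pace and stop on an object; FORCE is the grip in N (left out, the last holds). Time passes only in rows, so rows that repeat a pose let the fingers close. It gives the time, the measured TCP pose, the force and the opening at its end, in the units of the state.
- bot.get_obs(): the state, without advancing time (a new reading comes with each control period).
- vision.camera(name): name is "scene" or "top"; returns the picture (480x640x3 uint8, red, green, blue); there is no depth.
- vision.get_calibration(name): a dict with "fx", "fy", "cx", "cy" (pixels), "rvec" (rotation vector, rad) and "tvec" (3), from world to camera coordinates, as OpenCV has them. Camera axes: x right, y down, z forward; pixel columns grow to the right and rows downward; lengths in m; the calibration is good to about 2 mm. A picture is of the moment at which its call begins. get_calibration takes no time and is no camera call.
- bot.job_done(): hands the job in, once; it reports no verdict.
The state is a dict: "time": time; "q": joint angles; "qd": joint speeds; "joint_efforts": joint torques, N m; "ee_pos": TCP position; "tcp_rot": TCP orientation; "wrist_force": force on the tool from outside, world axes, zero at the start; "torque": the same for the moment, N m; "opening": finger opening in m.
Only numpy, scipy, OpenCV 4.12 (cv2) and the standard library are available. Lean on these libraries where they do the work, as an engineer would, in place of code of your own. Each camera call takes 0.05 s, during which the arm holds its last target. There are 200 camera calls.

## Working session

There is one attempt and no reset: what is moved stays moved. The work goes in short steps, Python scripts to look and compute and a shell command to move; the robot and the scene stay as the last step left them, time stands still between calls to the robot, and variables do not carry over. Pictures are saved under pics/ and viewed, about 8 in all and at most 12, crops included, and the job is handed in when it is done.

```bash
mkdir -p pics; python3 - <<'E'
from workcell import bot, vision
import cv2
o=bot.get_obs(); print({k:o[k] for k in('time','ee_pos','tcp_rot','opening','wrist_force')})
for n in('scene','top'):
    cv2.imwrite(f'pics/{n}0.png',vision.camera(n)[:,:,::-1]); print(vision.get_calibration(n))
E
```

```text
{'time': 0.0, 'ee_pos': array([0.19254454, 0.51495504, 0.24156789]), 'tcp_rot': array([-8.99993206e+01,  7.84213640e-02,  6.94980561e+01]), 'opening': 0.08532161674996765, 'wrist_force': array([-1.23692535, -0.20703517,  0.79231525])}
{'fx': 532.8588758927534, 'fy': 532.8588758927534, 'cx': 324.8378675295131, 'cy': 240.60040723186304, 'rvec': array([ 1.46595825,  2.29427439, -0.71343836]), 'tvec': array([ 0.2235652 , -0.35658334,  1.50965205])}
{'fx': 482.5772864433171, 'fy': 482.5772864433171, 'cx': 315.68067487599257, 'cy': 237.84035248597917, 'rvec': array([ 2.09864153, -2.12415576,  0.17623427]), 'tvec': array([0.02408349, 0.57666395, 1.02337985])}
```

View pics/top0.png

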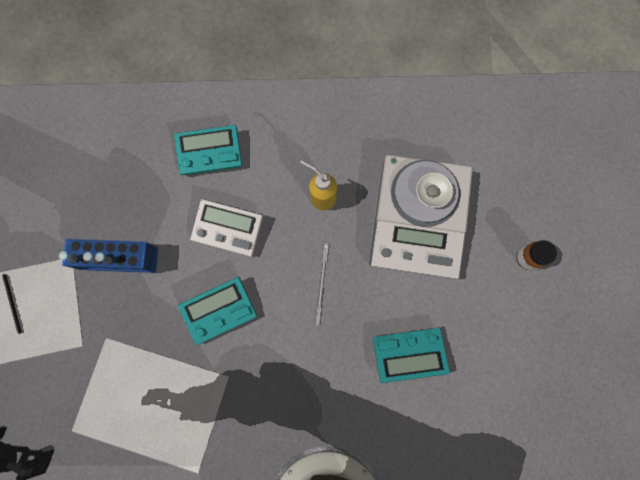

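View pics/scene0.png

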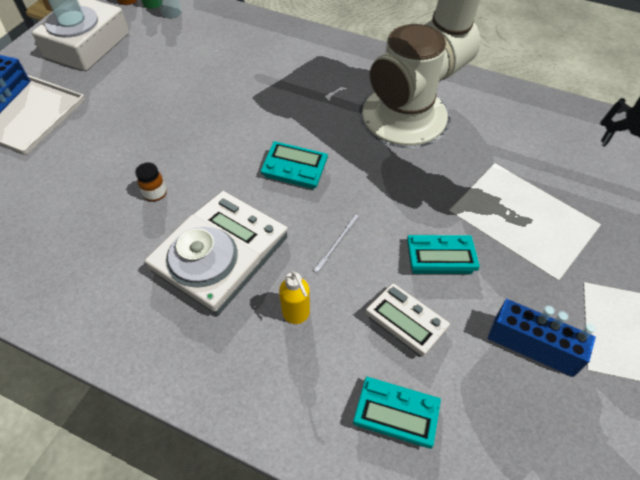

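```bash
python3 - <<'E'
import cv2,numpy as np
a=cv2.imread('pics/top0.png')
c1=cv2.resize(a[190:270,180:280],None,fx=6,fy=6,interpolation=cv2.INTER_CUBIC)[:, :400*2]
c2=cv2.resize(a[220:285,365:475],None,fx=6,fy=6,interpolation=cv2.INTER_CUBIC)
cv2.imwrite('pics/c1.png',c1);cv2.imwrite('pics/c2.png',c2)
E
```

```text
(no output)
```

View pics/c1.png

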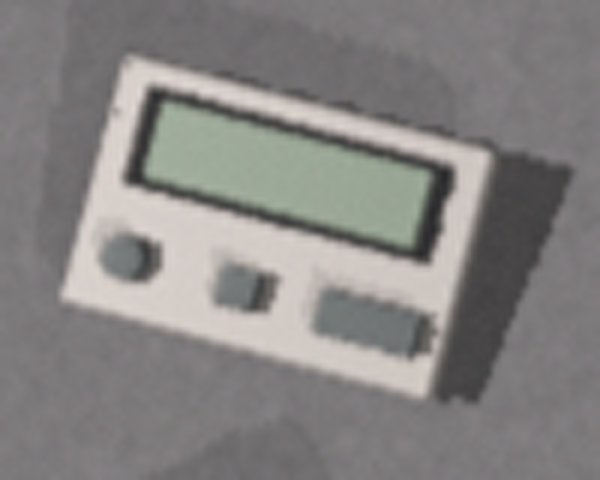

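View pics/c2.png

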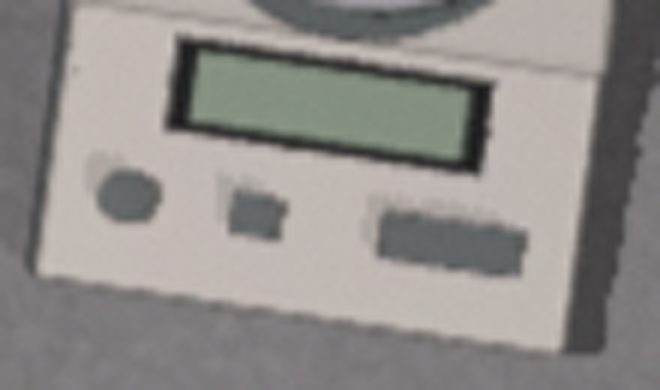

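Look-alikes: the turquoise timers at (208,150), (217,310) and (411,355) are decoys. The white and grey one at (227,228) fits: its keys run round, square, bar from left to right. In crop 1 they are clear (124,257), memory (238,286) and start (365,320). In crop 2, power is at (128,195), unit at (256,215) and tare at (452,243).

```bash
cat >h.py <<'E'
from workcell import bot, vision
import cv2,numpy as np
from scipy.spatial.transform import Rotation as Ro
def ray(n,uv,z):
    c=vision.get_calibration(n);R=cv2.Rodrigues(c['rvec'])[0];o=-R.T@c['tvec']
    d=R.T@np.array([(uv[0]-c['cx'])/c['fx'],(uv[1]-c['cy'])/c['fy'],1]);return o+d*(z-o[2])/d[2]
def proj(n,p):
    c=vision.get_calibration(n);K=np.array([[c['fx'],0,c['cx']],[0,c['fy'],c['cy']],[0,0,1]])
    return cv2.projectPoints(np.array(p,float).reshape(-1,3),c['rvec'],c['tvec'],K,None)[0].reshape(-1,2)
def shift(p):
    o=bot.get_obs();R=Ro.from_euler('xyz',o['tcp_rot'],degrees=True)
    return R.inv().apply(np.array(p)-o['ee_pos'])
E
python3 - <<'E'
from h import *
f=lambda u,v,ox,oy:(u/6+ox-.42,v/6+oy-.42)
P={}
for k,u,v,b,z in[('clear',124,257,(180,190),.04),('mem',238,286,(180,190),.04),('start',365,320,(180,190),.04),('power',128,195,(365,220),.057),('unit',256,215,(365,220),.057),('tare',452,243,(365,220),.057)]:
    P[k]=ray('top',f(u,v,*b),z);print(k,P[k].round(4),proj('scene',P[k]).round(1), shift(P[k]+[0,0,.011]).round(4))
d=lambda a,b:np.linalg.norm(P[a]-P[b])
print(d('clear','mem'),d('mem','start'),d('tare','unit'),d('tare','power'))
E
```

```text
clear [0.5962 0.2812 0.04  ] [[435.8 319.2]] [-0.0774  0.1907 -0.46  ]
mem [0.5844 0.2372 0.04  ] [[417.5 306.5]] [-0.1228  0.1908 -0.4643]
start [0.5705 0.1885 0.04  ] [[398.  292.7]] [-0.1732  0.1909 -0.4684]
power [ 0.5423 -0.1379  0.057 ] [[268.4 226.2]] [-0.4888  0.1742 -0.5562]
unit [ 0.5342 -0.1845  0.057 ] [[252.3 216.8]] [-0.5353  0.1743 -0.565 ]
tare [ 0.5228 -0.2555  0.057 ] [[228.1 203.1]] [-0.6058  0.1744 -0.5792]
0.04553311071051399 0.05060120246906262 0.0718936193081974 0.11919431791890925
```

```bash
python3 -m crank '-0.05 0 -0.048 0 0 0; -0.1 0 -0.096 0 0 0; -0.133 0 -0.128 0 0 0; -0.166 0 -0.16 0 0 0; -0.2 0 -0.191 0 0 0; -0.233 0 -0.223 0 0 0; -0.266 0 -0.254 0 0 0; -0.3 0 -0.287 0 0 0' 1 20; python3 -c "
from h import *
print(shift([.5228,-.2555,.068]).round(4))"
```

```text
time: 0.9
ee_pos: [0.3504, 0.1457, 0.2422]
tcp_rot: [-90.0, -0.0, 69.5]
wrist_force: [0.7, 0.3, 0.2]
opening: -0.0001
[-0.3156  0.1742 -0.3017]
```

```bash
python3 -m crank '-0.033 0 -0.032 0 0 0; -0.066 0 -0.063 0 0 0; -0.1 0 -0.095 0 0 0; -0.133 0 -0.127 0 0 0; -0.166 0 -0.158 0 0 0; -0.2 0 -0.19 0 0 0; -0.233 0 -0.222 0 0 0; -0.266 0 -0.254 0 0 0'; python3 -m crank '-0.039 0.02 -0.037 0 0 0; -0.039 0.06 -0.037 0 0 0; -0.039 0.1 -0.037 0 0 0; -0.039 0.12 -0.037 0 0 0;-0.039 0.14 -0.037 0 0 0; -0.039 0.14 -0.037 0 0 0; -0.039 0.14 -0.037 0 0 0';  python3 -c "
from h import *
print(shift([.5228,-.2555,.068]).round(4),bot.get_obs()['wrist_force'])
for n in('scene','top'): cv2.imwrite(f'pics/{n}1.png',vision.camera(n)[:,:,::-1])
a=cv2.imread('pics/top1.png')[200:300,360:480];b=cv2.imread('pics/scene1.png')[150:250,180:300]
cv2.imwrite('pics/m1.png',cv2.resize(np.vstack([a,b]),None,fx=3,fy=3,interpolation=cv2.INTER_CUBIC))"
```

```text
time: 1.7
ee_pos: [0.4954, -0.1926, 0.242]
tcp_rot: [-90.0, -0.0, 69.5]
wrist_force: [0.5, -0.1, -0.5]
opening: 0.0
time: 2.4
ee_pos: [0.5159, -0.24, 0.1025]
tcp_rot: [-90.0, -0.0, 69.5]
wrist_force: [0.5, 0.2, -0.7]
opening: 0.0001
[-0.0122  0.0345 -0.0119] [ 0.51365366  0.20875771 -0.65907655]
```

View pics/m1.png

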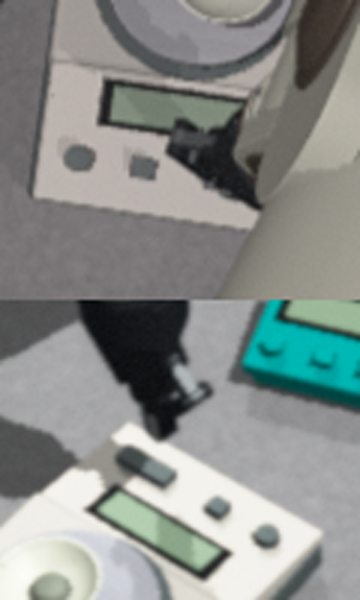

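The fingertip is just above and beside the tare bar, which is at (145,465) in the crop, and clear of the pan. I'll centre it and come down.

```bash
python3 -m crank '-0.0122 0 -0.0119 0 0 0; -0.0122 0.015 -0.0119 0 0 0; -0.0122 0.028 -0.0119 0 0 0; -0.0122 0.028 -0.0119 0 0 0; -0.0122 0.028 -0.0119 0 0 0';  python3 -c "
from h import *
print(shift([.5228,-.2555,.068]).round(4))"
python3 -m crank '0 0.002 0 0 0 0; 0 0.004 0 0 0 0; 0 0.006 0 0 0 0; 0 0.006 0 0 0 0; 0 0.006 0 0 0 0'
```

```text
time: 3.0
ee_pos: [0.5225, -0.255, 0.0737]
tcp_rot: [-89.9, -0.0, 69.5]
wrist_force: [0.1, 0.5, 0.9]
opening: 0.0001
[-0.0003  0.0057 -0.0005]
time: 3.5
ee_pos: [0.5231, -0.2556, 0.0685]
tcp_rot: [-90.0, -0.0, 69.5]
wrist_force: [0.2, 0.5, 0.5]
opening: 0.0
```

```bash
python3 -m crank '0 0.001 0 0 0 0; 0 0.002 0 0 0 0; 0 0.002 0 0 0 0; 0 0.002 0 0 0 0'; python3 -m crank '0 0.001 0 0 0 0; 0 0.001 0 0 0 0; 0 0.001 0 0 0 0'
```

```text
time: 3.9
ee_pos: [0.5233, -0.2556, 0.0666]
tcp_rot: [-90.0, -0.0, 69.5]
wrist_force: [1.8, 0.9, 2.5]
opening: 0.0004
time: 4.2
ee_pos: [0.5232, -0.2557, 0.0655]
tcp_rot: [-90.0, 0.0, 69.5]
wrist_force: [1.7, -0.1, 3.9]
opening: 0.0002
```

```bash
python3 -m crank '0 0.001 0 0 0 0; 0 0.001 0 0 0 0; 0 0.001 0 0 0 0';python3 -m crank '0 0.0005 0 0 0 0; 0 0.0005 0 0 0 0; 0 0.0005 0 0 0 0'; python3 -c "
from h import *
cv2.imwrite('pics/s2.png',cv2.resize(vision.camera('scene')[170:260,180:300,::-1],None,fx=5,fy=5,interpolation=cv2.INTER_CUBIC))"
```

```text
time: 4.5
ee_pos: [0.5233, -0.2557, 0.0645]
tcp_rot: [-90.0, 0.0, 69.5]
wrist_force: [3.2, -0.1, 5.5]
opening: -0.0002
time: 4.8
ee_pos: [0.5233, -0.2557, 0.0641]
tcp_rot: [-90.1, -0.0, 69.5]
wrist_force: [3.0, 0.6, 5.9]
opening: -0.0002
```

View pics/s2.png

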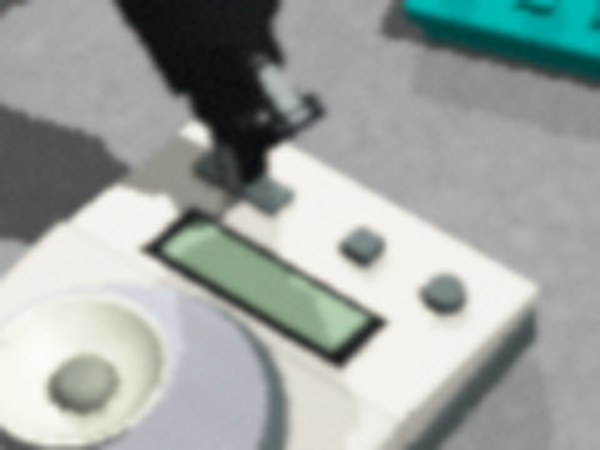

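The tip is centred on the tare bar at (240,185) and the bar is down, about 6 N. Now lift and carry over to the clear key.

```bash
python3 -m crank '0 -0.01 0 0 0 0; 0 -0.04 0 0 0 0; 0 -0.08 0 0 0 0; 0 -0.12 0 0 0 0; 0 -0.16 0 0 0 0; 0 -0.17 0 0 0 0;0 -0.17 0 0 0 0'; python3 -m crank '0.03 0 0.007 0 0 0; 0.07 0 0.016 0 0 0; 0.11 0 0.025 0 0 0; 0.15 0 0.034 0 0 0; 0.19 0 0.043 0 0 0; 0.23 0 0.052 0 0 0; 0.265 0 0.06 0 0 0; 0.265 0 0.06 0 0 0'; python3 -m crank '0.03 0 0.007 0 0 0; 0.07 0 0.016 0 0 0; 0.11 0 0.025 0 0 0; 0.15 0 0.034 0 0 0; 0.19 0 0.043 0 0 0; 0.23 0 0.052 0 0 0; 0.264 0 0.06 0 0 0; 0.264 0 0.06 0 0 0'; python3 -m crank '0 0.03 0 0 0 0; 0 0.07 0 0 0 0; 0 0.11 0 0 0 0; 0 0.14 0 0 0 0; 0 0.14 0 0 0 0; 0 0.14 0 0 0 0'
python3 -c "
from h import *
print(shift([.5962,.2812,.051]).round(4))
a=vision.camera('top')[180:280,170:290,::-1];b=vision.camera('scene')[240:360,330:474,::-1]
b=cv2.resize(b,(120,100))
cv2.imwrite('pics/m3.png',cv2.resize(np.hstack([a,b]),None,fx=3.2,fy=3.2,interpolation=cv2.INTER_CUBIC))"
```

```text
time: 5.55
ee_pos: [0.5231, -0.2559, 0.2354]
tcp_rot: [-90.1, 0.0, 69.5]
wrist_force: [0.0, 0.5, 0.5]
opening: 0.0
time: 6.35
ee_pos: [0.5589, 0.0171, 0.2312]
tcp_rot: [-89.8, 0.1, 69.7]
wrist_force: [-0.4, 0.5, -0.5]
opening: 0.0001
time: 7.15
ee_pos: [0.5953, 0.2848, 0.2303]
tcp_rot: [-89.8, 0.2, 69.7]
wrist_force: [0.2, 0.0, -0.1]
opening: 0.0
time: 7.75
ee_pos: [0.5955, 0.2808, 0.0935]
tcp_rot: [-89.9, 0.1, 69.5]
wrist_force: [0.6, -0.5, 0.1]
opening: -0.0001
[ 0.0007  0.0425 -0.0006]
```

View pics/m3.png

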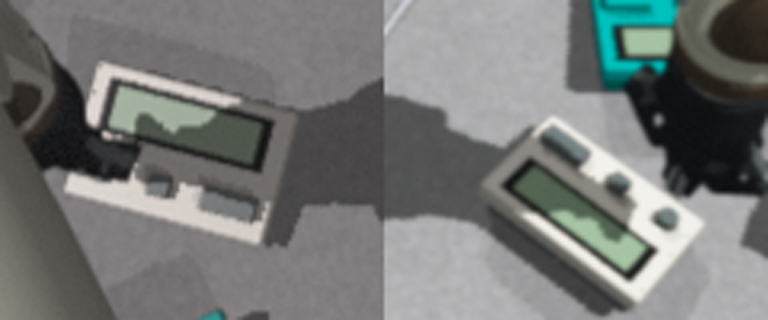

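The tip is about 40 mm above the round key, which shows at (666,217) in the right half. I'll go down in steps.

```bash
python3 -m crank '0.0007 0.015 -0.0006 0 0 0; 0.0007 0.03 -0.0006 0 0 0; 0.0007 0.037 -0.0006 0 0 0; 0.0007 0.037 -0.0006 0 0 0; 0.0007 0.037 -0.0006 0 0 0'; python3 -m crank '0 0.002 0 0 0 0; 0 0.004 0 0 0 0; 0 0.005 0 0 0 0; 0 0.005 0 0 0 0; 0 0.005 0 0 0 0';  python3 -m crank '0 0.001 0 0 0 0; 0 0.002 0 0 0 0; 0 0.002 0 0 0 0; 0 0.002 0 0 0 0'
```

```text
time: 8.35
ee_pos: [0.5965, 0.2823, 0.0566]
tcp_rot: [-90.0, 0.0, 69.5]
wrist_force: [-0.0, 0.9, -0.1]
opening: 0.0003
time: 8.85
ee_pos: [0.5968, 0.2824, 0.0521]
tcp_rot: [-90.0, -0.0, 69.5]
wrist_force: [-0.1, -1.0, 0.8]
opening: 0.0001
time: 9.25
ee_pos: [0.5969, 0.2824, 0.0501]
tcp_rot: [-90.0, -0.0, 69.5]
wrist_force: [2.1, -0.8, 1.6]
opening: -0.0
```

```bash
python3 -m crank '0 0.001 0 0 0 0; 0 0.002 0 0 0 0; 0 0.002 0 0 0 0; 0 0.002 0 0 0 0';python3 -m crank '0 0.001 0 0 0 0; 0 0.001 0 0 0 0; 0 0.001 0 0 0 0'; python3 -c "
from h import *
cv2.imwrite('pics/s4.png',cv2.resize(vision.camera('scene')[270:370,350:480,::-1],None,fx=5,fy=5,interpolation=cv2.INTER_CUBIC))"
```

```text
time: 9.65
ee_pos: [0.597, 0.2824, 0.0481]
tcp_rot: [-90.0, -0.0, 69.5]
wrist_force: [3.0, -0.9, 4.9]
opening: -0.0001
time: 9.95
ee_pos: [0.5971, 0.2824, 0.0473]
tcp_rot: [-90.1, -0.0, 69.5]
wrist_force: [2.5, -0.7, 6.5]
opening: 0.0001
```

View pics/s4.png

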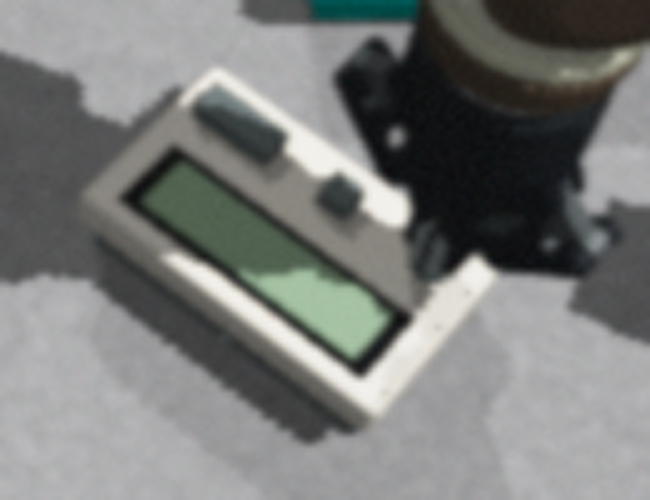

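The round key is pressed under the tip (430,245), about 6 N, and the timer hasn't moved. On to start.

```bash
python3 -m crank '0 -0.01 0 0 0 0; 0 -0.03 0 0 0 0; 0 -0.05 0 0 0 0; -0.03 -0.05 -0.003 0 0 0; -0.07 -0.05 -0.006 0 0 0; -0.097 -0.05 -0.008 0 0 0; -0.097 -0.05 -0.008 0 0 0; -0.097 -0.05 -0.008 0 0 0'; python3 -c "
from h import *
print(shift([.5705,.1885,.051]).round(4))
a=vision.camera('top')[180:280,170:290,::-1];b=vision.camera('scene')[240:360,330:474,::-1]
b=cv2.resize(b,(120,100))
cv2.imwrite('pics/m5.png',cv2.resize(np.hstack([a,b]),None,fx=3.2,fy=3.2,interpolation=cv2.INTER_CUBIC))"
```

```text
time: 10.8
ee_pos: [0.5698, 0.1885, 0.0969]
tcp_rot: [-90.0, -0.0, 69.4]
wrist_force: [0.9, 0.4, -0.3]
opening: 0.0
[ 0.0003  0.0459 -0.0006]
```

View pics/m5.png

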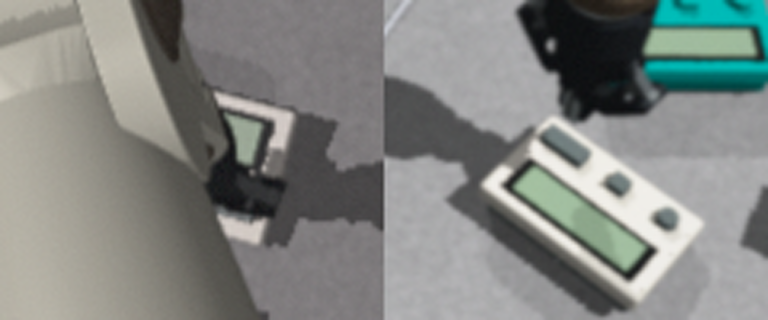

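The timer's pixels match the earlier view, and the tip is over the bar at (565,145) in the right half. Descending.

```bash
python3 -m crank '0.0003 0.015 -0.0006 0 0 0; 0.0003 0.03 -0.0006 0 0 0; 0.0003 0.04 -0.0006 0 0 0; 0.0003 0.04 -0.0006 0 0 0; 0.0003 0.04 -0.0006 0 0 0'; python3 -m crank '0 0.002 0 0 0 0; 0 0.004 0 0 0 0; 0 0.006 0 0 0 0; 0 0.006 0 0 0 0; 0 0.006 0 0 0 0';  python3 -m crank '0 0.001 0 0 0 0; 0 0.002 0 0 0 0; 0 0.002 0 0 0 0; 0 0.002 0 0 0 0'
```

```text
time: 11.4
ee_pos: [0.5705, 0.1888, 0.0562]
tcp_rot: [-90.0, 0.0, 69.5]
wrist_force: [0.8, 0.5, -0.0]
opening: 0.0002
time: 11.9
ee_pos: [0.5712, 0.1888, 0.0513]
tcp_rot: [-90.0, -0.0, 69.5]
wrist_force: [1.9, -0.5, 2.2]
opening: 0.0
time: 12.3
ee_pos: [0.5711, 0.1888, 0.0492]
tcp_rot: [-90.0, -0.0, 69.5]
wrist_force: [2.5, 0.3, 4.9]
opening: 0.0002
```

```bash
python3 -m crank '0 0.001 0 0 0 0; 0 0.001 0 0 0 0; 0 0.001 0 0 0 0'; python3 -m crank '0 -0.01 0 0 0 0; 0 -0.04 0 0 0 0; 0 -0.08 0 0 0 0; 0 -0.12 0 0 0 0; 0 -0.16 0 0 0 0; 0 -0.19 0 0 0 0;0 -0.19 0 0 0 0;0 -0.19 0 0 0 0'; python3 -m crank '0.02 0 0.03 0 0 0; 0.04 0 0.06 0 0 0; 0.06 0 0.1 0 0 0; 0.08 0 0.14 0 0 0; 0.1 0 0.17 0 0 0; 0.12 0 0.2 0 0 0; 0.12 0 0.2 0 0 0; 0.12 0 0.2 0 0 0'; python3 -c "
from h import *
cv2.imwrite('pics/top6.png',vision.camera('top')[:,:,::-1])
cv2.imwrite('pics/scene6.png',vision.camera('scene')[:,:,::-1])
a=cv2.imread('pics/scene0.png');b=cv2.imread('pics/scene6.png')
cv2.imwrite('pics/m6.png',cv2.resize(np.vstack([a[120:400,120:520],b[120:400,120:520]]),None,fx=1.05,fy=1.05))"
```

```text
time: 12.6
ee_pos: [0.5711, 0.1888, 0.0481]
tcp_rot: [-90.0, -0.0, 69.5]
wrist_force: [2.7, -0.4, 5.8]
opening: 0.0002
time: 13.4
ee_pos: [0.5706, 0.1889, 0.238]
tcp_rot: [-90.0, -0.0, 69.5]
wrist_force: [0.1, 0.1, -1.4]
opening: -0.0
time: 14.2
ee_pos: [0.4246, 0.3713, 0.2362]
tcp_rot: [-89.9, 0.1, 69.6]
wrist_force: [0.0, 0.5, 0.0]
opening: -0.0001
```

View pics/m6.png

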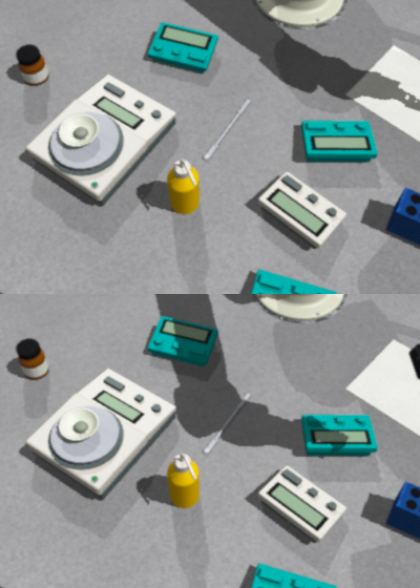

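Before (top) and after (bottom) match. The balance, dish, timer (300,502 against 300,208), bottle, spatula, jar and the turquoise timers are where they were, and the arm is clear. Handing in.

```bash
python3 -c "
from workcell import bot
print(bot.job_done())"
```

```text
the job is handed in; nothing more can be done
None
```

With the gripper shut, I pressed the balance's tare key, then the white timer's clear key, then its start key, and let each one up. The job was handed in at about 14 s.

- **Presses:** Each press peaked at about 6–6.5 N vertically, against the 3 N needed. I judged the stroke at about 4–5 mm from the force and how far the tip went down. No sensor or display reading confirmed that the keys registered.
- **Sideways force:** The wrist also read about 3 N sideways during the presses. The timer did not visibly move.
- **Last checks:** Before and after pictures show the balance, dish and stone, timer, wash bottle, spatula and jar unmoved, along with the turquoise look-alikes in view. The tube rack was only partly in that comparison. The arm ended clear of everything, with wrist force near zero. No check failed or disagreed.

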